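# Set up a tray blank and pack the full tin of eyelets

## Task

Fold all four walls of the grey-board tray up until they come to their stop and stand upright. Then pack the full one of the three look-alike tins, which only its weight gives away (the other two are half used and nearly empty): set it down upright on the floor of the tray. Leave the other two tins standing where they were, do not drop or tip any tin, and do not disturb the spool, the glue gun or the scissors.

Things in the scene. Friction and masses are not known exactly. Their poses are not given: they have to be found in the camera images.
- tray: V-grooved grey-board tray blank on a dark rubber mat (260 x 300 x 2 mm), both stuck to the table. Origin: centre of the mat's underside (z = 0); x to the far wall, y to the left wall, z up. Floor board 106 (x) by 146 mm (y), its top 5 mm above the table. Four hinged walls, 60 mm high, 3 mm thick, hinge lines 2 mm above the table at x = +-53 mm (far, near), y = +-73 mm (left, right).
- wall_far (a joint): fold angle of the far (+x) wall, 146 mm long: 0 = flat outward, 1.571 = upright; starts at 0.45 to 0.8, leaning outward. Upright is a hard stop (the V-groove closes). The groove is stiff: the wall stays where it is left and takes about 0.5 to 2 N at its top edge to move. A finger outside that carries the edge inward and up along its arc raises it; pushed level while low it may jam
- wall_near (a joint): fold angle of the near (-x) wall, 146 mm long, same meaning, start and behaviour
- wall_left (a joint): fold angle of the left (+y) wall, 100 mm long, same meaning, start and behaviour
- wall_right (a joint): fold angle of the right (-y) wall, 100 mm long, same meaning, start and behaviour
- edge_far (a point): middle of the top (free) edge of the far wall, 60 mm from its hinge line, in mid thickness. With all walls upright their outer faces stand in the hinge planes and the inside is 100 (x) by 140 mm (y)
- edge_near (a point): middle of the top (free) edge of the near wall
- edge_left (a point): middle of the top (free) edge of the left wall
- edge_right (a point): middle of the top (free) edge of the right wall
- tin_a: closed round metal tin, lighter slip lid, 62 mm diameter (lid 64), 55 mm high, standing on the table; origin: centre of its underside, z up. The three tins look the same. One (any of them) is full, 0.40 to 0.55 kg in all; one is half used, 0.19 to 0.25 kg; one nearly empty, 0.08 to 0.10 kg. The lid holds and hides the contents. A grip of 30 to 40 N holds it
- tin_b: a second tin, outwardly the same as tin_a
- tin_c: a third tin, outwardly the same as tin_a
- spool: bystander: spool of gold trim with black flanges, 60 mm diameter, 55 mm high, standing on end; origin: centre of its underside
- glue_gun: bystander: black hot-glue gun lying on its side, about 220 x 120 mm, 33 mm high; origin: under the middle of its barrel, x along the barrel to the nozzle, handle to +y
- scissors: bystander: scissors lying flat, 175 x 75 mm, 8 mm high; origin: under the pivot, x to the blade tips
Things that resemble listed ones, but are neither listed nor needed, are in the scene too. Leave any green look-alike of the tin_b alone.

How it is judged:
By the outcome, as a careful person would: the job done as asked, in the order asked, and still so for the second after the job is handed in, with the robot touching nothing.
It also fails if it takes over 72 s, if anything falls off the work surface, if the arm or the gripper's body presses on something with over 40 N, if the wrist force passes 120 N, or if a joint passes its speed limit or range.

## Robot

A 7-joint arm with a two-finger parallel gripper is mounted at the origin on the work surface. World frame = base frame: x ahead of the robot, y to its left, z up, the work surface at z = 0. Lengths are in m, angles in rad, forces in N, time in s.
With the tool pointing down it reaches from about 0.425 to 0.925 m from the base axis. Payload 6.8 kg.
Tool frame: the origin (TCP) lies on the mounting face of the last link; the fingertips stand 173 mm ahead of it and the grasp point (between the pads) lies 155 mm ahead of it; z points along the fingers, y is the line along which they close (so a half turn about z gives the same grasp; the last joint's range is limited). The gripper opens to 85 mm and grips with 20 to 120 N. Pads are 22 mm wide; open, the fingers measure 114 mm over their backs; the gripper's body (76 mm by 85 mm) begins 54 mm behind the grasp point. The pads swing forward as they close: fully open they stand 13 mm farther back than shut.
Start: joints at [-1.251, 0.477, 0.022, 1.555, -0.011, 1.109, -0.083], TCP at [0.28, 0.614, 0.405] pointing down, gripper open.
Joint ranges: [-2.96, 2.96], [-0.34, 2.1], [-1.41, 1.46], [0.24, 2.44], [-1.37, 4.51], [0.17, 1.92], [-2.96, 2.96]. Speed limits (rad/s): [2.39, 2.39, 3.14, 3.14, 3.14, 3.14, 3.14].

## Interface

Orientations are given as a unit quaternion [w, x, y, z].
In Python, from station import bot gives the robot as it stands. The module is installed in compiled form; this text tells all that it offers.
- The arm moves only by the shell command python3 -m pendant 'ROWS' [FORCE]. ROWS is JSON, a list of rows, each a list of 5 numbers: the finger opening in m, from 0 to 0.0854, then the shift along the tool's x, y, z in m, then the turn about the tool's z in degrees. In form: [[jaw, x, y, z, yaw], ...]. A call has 1 to 12 rows; each row shifts and turns the commanded pose from where the row before left it, along the tool's axes as they then stand; what a row does not reach is not made up. A row lasts 1/12 s, in which the tool goes at most 41.7 mm and 7.16 degrees, less where a joint would pass 70% of its speed; a pose out of reach is approached as far as the arm can. A call with a gripper value outside its range is refused whole. The fingers move at their own pace and stop on an object; FORCE is the grip in N (left out, the last holds). Time passes only in rows, so rows that do not move let the fingers close. It gives the time, the measured TCP pose, the force, the opening and the grip force at its end, in the units of the state.
- bot.get_obs(): the state, without advancing time (a new reading comes with each control period).
- bot.read_camera(name): name is "scene" or "top"; returns (picture, depth): 384x512x3 uint8, blue, green, red; 384x512 float32, m along the optical axis (not along the pixel's ray), 0 where there is no reading.
- bot.camera_model(name): a dict with "intrinsics" (3x3 intrinsics, pixels), "dist_coeffs" ([k1, k2, p1, p2, k3] as OpenCV has them; the pictures are not rectified), "R" (3x3) and "t" (3): a world point X has camera coordinates R X + t. Camera axes: x right, y down, z forward; pixel columns grow to the right and rows downward; lengths in m; the calibration is good to about 2 mm. A picture is of the moment at which its call begins. camera_model takes no time and is no camera call.
- bot.hand_in(): hands the job in; it is judged then, once.
Trained networks look in the newest picture that a camera, given by its name, has taken for a name from the list of things; names that differ only in an ending like _2 or _b are one class to them, and where a whole thing is asked for, a point or a joint stands for the part that bears it (a point fixed in the world has none). Each returns a list of dicts, best first, with "score" (0 to 1); they miss things now and then, are a little off and sometimes report something else, mostly with a low value. They report only what shows in the picture. A call takes as long as a camera call. They do not tell look-alikes from the thing itself.
- bot.boxes_of(name, camera): "at" ([column, row] in pixels, amid what is visible of it).
- bot.trace(name, camera): "mask" (384x512 bool, what is visible of it) and "at" ([column, row] in pixels, amid what is visible of it).
- bot.pinpoint(name, camera): "at" ([column, row] in pixels: a listed point, or the origin of a listed thing).
The state is a dict: "t": time; "q": joint angles; "joint_vel": joint speeds; "joint_torque": joint torques, N m; "eef_pos": TCP position; "tool_rot": TCP orientation; "contact_force": force on the tool from outside, world axes, zero at the start; "torque": the same for the moment, N m; "gripper_width": opening from 0.0 (shut) to 1.0 (fully open); "grasp_force": force on a finger pad.
Only numpy, scipy, OpenCV 4.12 (cv2) and the standard library are available. Lean on these libraries where they do the work, as an engineer would, in place of code of your own. Each camera call takes 0.05 s, during which the arm holds its last target. There are 200 camera calls.

## Working session

There is one attempt and no reset: what is moved stays moved. The work goes in short steps, Python scripts to look and compute and a shell command to move; the robot and the scene stay as the last step left them, time stands still between calls to the robot, and variables do not carry over. Pictures are saved under pics/ and viewed, at most 10 in all, crops included, and the job is handed in when it is done.

```bash
mkdir -p pics; cat > h.py <<'E'
import numpy as np, cv2
from station import bot
def cam(n):
    m=bot.camera_model(n); return np.array(m["intrinsics"]),np.array(m["dist_coeffs"]),np.array(m["R"]),np.array(m["t"])
def ray(n,px):
    K,d,R,t=cam(n); u=cv2.undistortPoints(np.array(px,float).reshape(-1,1,2),K,d).reshape(-1,2)
    D=np.c_[u,np.ones(len(u))]; return -R.T@t, D@R
def onz(n,px,z):
    o,D=ray(n,px); return o+D*((z-o[2])/D[:,2])[:,None]
def cloud(n,dep,mask):
    K,d,R,t=cam(n); v,u=np.nonzero(mask&(dep>0)); 
    o,D=ray(n,np.c_[u,v]); return o+D*dep[v,u][:,None]
E
python3 - <<'E'
from h import *
np.set_printoptions(precision=3,suppress=True)
for c in("scene","top"):
    im,d=bot.read_camera(c); cv2.imwrite(f"pics/{c}0.png",im); np.save(f"pics/{c}d.npy",d)
    _,_,R,t=cam(c); print(c,-R.T@t)
    for n in ["tin_a","spool","glue_gun","scissors"]:
        for r in bot.trace(n,c):
            P=cloud(c,d,r["mask"]); 
            if len(P): print(n,round(r["score"],2),np.array(r["at"]),"med",np.median(P,0),"lo",np.percentile(P,3,0),"hi",np.percentile(P,97,0))
    for n in ["tray","edge_far","edge_near","edge_left","edge_right"]:
        for r in bot.pinpoint(n,c)[:3]:
            u,v=map(int,r["at"]); dd=d[v,u]; o,D=ray(c,[r["at"]]); print(n,round(r["score"],2),np.array(r["at"]),o+D[0]*dd)
o=bot.get_obs(); print(o["t"],o["tool_rot"],o["eef_pos"],o["contact_force"])
E
```

```text
scene [ 1.494 -0.023  0.783]
tin_a 0.88 [185.6 181.1] med [ 0.454 -0.163  0.044] lo [ 0.341 -0.192  0.001] hi [ 0.468 -0.137  0.057]
tin_a 0.88 [153.3 222.7] med [ 0.658 -0.254  0.05 ] lo [ 0.616 -0.284  0.005] hi [ 0.671 -0.228  0.056]
tin_a 0.84 [134.9 201.5] med [ 0.558 -0.325  0.046] lo [ 0.516 -0.354  0.002] hi [ 0.57  -0.3    0.056]
tin_a 0.68 [234.5 193.7] med [0.513 0.015 0.018] lo [ 0.439 -0.017  0.001] hi [0.561 0.045 0.033]
tin_a 0.63 [188.8 206.8] med [ 0.616 -0.149  0.048] lo [ 0.575 -0.176  0.003] hi [ 0.628 -0.123  0.056]
tin_a 0.5 [381.3 194.9] med [0.565 0.501 0.027] lo [0.505 0.473 0.006] hi [0.659 0.576 0.033]
spool 0.65 [129.6 241.6] med [ 0.749 -0.309  0.051] lo [ 0.713 -0.338  0.002] hi [ 0.763 -0.288  0.056]
glue_gun 0.74 [379.8 195.8] med [0.569 0.5   0.027] lo [0.521 0.473 0.008] hi [0.659 0.57  0.034]
tray 0.82 [268.9 190.6] [0.484 0.129 0.   ]
edge_far 0.51 [275.1 197.3] [0.527 0.145 0.003]
edge_near 0.9 [252.7 166.1] [ 0.32   0.083 -0.001]
edge_left 0.61 [293.6 179.8] [0.465 0.219 0.031]
edge_right 0.58 [228.5 189.9] [ 0.468 -0.016 -0.001]
top [0.299 0.069
[... 407 characters left out ...]
4 -0.123  0.061]
spool 0.89 [376.5 139.2] med [ 0.731 -0.309  0.053] lo [ 0.708 -0.342 -0.   ] hi [ 0.76  -0.288  0.061]
spool 0.64 [140.3 192.7] med [0.545 0.505 0.028] lo [0.482 0.475 0.01 ] hi [0.645 0.575 0.037]
glue_gun 0.79 [138.8 190.4] med [0.548 0.507 0.028] lo [0.493 0.475 0.001] hi [0.651 0.579 0.037]
scissors 0.75 [404.3 253.7] med [ 0.332 -0.404  0.007] lo [ 0.279 -0.436 -0.002] hi [ 0.427 -0.377  0.015]
edge_near 0.93 [262.6 235.4] [0.403 0.088 0.035]
edge_near 0.16 [336.5 225.1] [ 0.435 -0.157  0.049]
edge_left 0.59 [220.7 219.2] [0.461 0.231 0.003]
edge_right 0.93 [293.8 198.6] [ 0.532 -0.019 -0.005]
1.0 [-0.     0.212  0.977  0.   ] [0.28  0.614 0.405] [ 0.553 -0.377 -0.789]
```

View pics/top0.png

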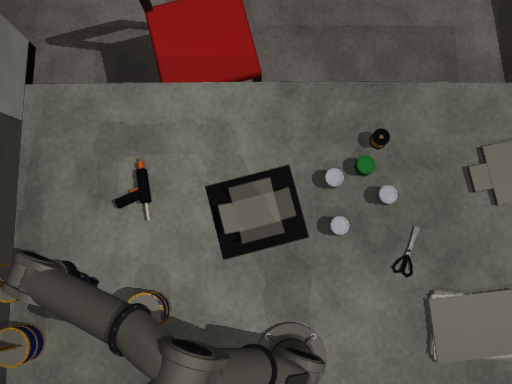

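View pics/scene0.png

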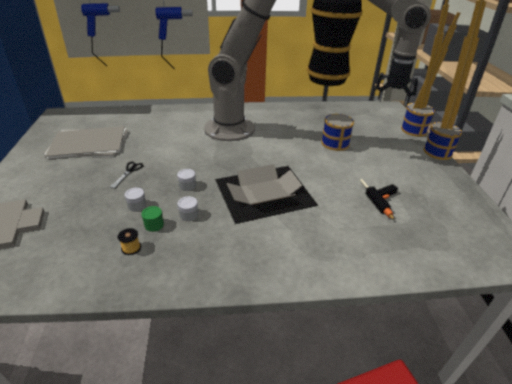

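The pictures show three white tins in the top view at (340,226), (334,177) and (388,195). The green look-alike is at (365,165), the spool at (380,138), and the tray on its mat is centred near (257,212). Next I'll fit the mat pose and the wall angles.

```bash
python3 - <<'E'
from h import *
np.set_printoptions(precision=4,suppress=True)
im=cv2.imread("pics/top0.png"); d=np.load("pics/topd.npy")
g=im.max(2); m=np.zeros_like(g); m[160:265,200:312]=(g[160:265,200:312]<45)
n,l,s,c=cv2.connectedComponentsWithStats(m); k=1+np.argmax(s[1:,4]); pts=np.argwhere(l==k)[:,::-1]
W=onz("top",pts,0.002)[:,:2]
r=cv2.minAreaRect(W.astype(np.float32)); print("mat",r)
b=cv2.boxPoints(r); print(b)
e=[b[1]-b[0],b[2]-b[1]]; L=e[0] if np.linalg.norm(e[0])>np.linalg.norm(e[1]) else e[1]
L=L/np.linalg.norm(L); 
if L[1]<0:L=-L
ang=np.arctan2(-L[0],L[1]); C=np.array(r[0]); print("yaw deg",np.degrees(ang),C)
R2=np.array([[np.cos(ang),-np.sin(ang)],[np.sin(ang),np.cos(ang)]])
for cn in("top","scene"):
    D=np.load(f"pics/{cn}d.npy"); P=cloud(cn,D,np.ones_like(D,bool)); q=(P[:,:2]-C)@R2; 
    for nm,a,sg,o in(("far",0,1,1),("near",0,-1,1),("left",1,1,0),("right",1,-1,0)):
        hh=.053 if a==0 else .073; w=.06 if o==1 else .04
        s_=sg*q[:,a]-hh; k=(s_>.003)&(s_<.06)&(abs(q[:,o])<w)&(P[:,2]>.009)&(P[:,2]<.08)
        if k.sum()>8:
            A=np.arctan2(P[k,2]-.0035,s_[k]); far=np.hypot(s_[k],P[k,2])>.025
            print(cn,nm,k.sum(),"ang",np.median(A[far]),"smax,zmax",np.percentile(s_[k],97),np.percentile(P[k,2],97))
        else: print(cn,nm,k.sum())
# tins
for n_ in("top",):
    for z in (0.055,):
        for x in[r_ for r_ in bot.trace("tin_a","top")]:
            (u,v),rad=cv2.minEnclosingCircle(np.argwhere(x["mask"])[:,::-1].astype(np.float32)); print(x["score"],(u,v),onz("top",[x["at"]],.055))
    T=C; q=bot.get_obs()
t=np.array([[.433,-.164],[.593,-.151],[.535,-.327]]); print((t-C)@R2)
E
```

```text
mat ((0.4873424768447876, 0.11055254191160202), (0.25855451822280884, 0.2991626560688019), 14.494400978088379)
[[ 0.3247  0.223 ]
 [ 0.3996 -0.0666]
 [ 0.6499 -0.0019]
 [ 0.5751  0.2877]]
yaw deg 14.494407 [0.4873 0.1106]
top far 449 ang 0.7942993122894407 smax,zmax 0.04172679623319004 0.04608492701268644
top near 396 ang 0.802143420036627 smax,zmax 0.04335610594408888 0.04777153975718385
top left 307 ang 0.6580608279026569 smax,zmax 0.047067065830463446 0.041048576156275
top right 318 ang 0.5447782430424419 smax,zmax 0.0515154598846152 0.035769076217848285
scene far 45 ang 0.7398775159688955 smax,zmax 0.04626998611917242 0.045704075097277
scene near 427 ang 0.8157216784353067 smax,zmax 0.04072529511002763 0.04519115153898196
scene left 215 ang 0.6596450942923768 smax,zmax 0.0452361774082729 0.03773691050038249
scene right 152 ang 0.5368198052750399 smax,zmax 0.05209061644696532 0.03336149002571154
0.88 (386.2407531738281, 194.75926208496094) [[ 0.531  -0.3205  0.055 ]]
0.74 (339.0, 226.0) [[ 0.4297 -0.1661  0.055 ]]
0.72 (365.25, 165.8333282470703) [[ 0.6448 -0.2585  0.055 ]]
0.59 (334.30645751953125, 178.69354248046875) [[ 0.5956 -0.1463  0.055 ]]
[[-0.1213 -0.2522]
 [ 0.0368 -0.2797]
 [-0.0634 -0.4356]]
```

```bash
python3 -m pendant '[[0.08,0,0,0.01,6.375],[0.08,0,0,0.01,6.375],[0.08,0,0,0.01,6.375],[0.08,0,0,0.01,6.375],[0.08,0,0,0.01,6.375],[0.08,0,0,0.01,6.375],[0.08,0,0,0.01,6.375],[0.08,0,0,0.01,6.375]]' 30
cat >> h.py <<'E'
from scipy.spatial.transform import Rotation as Ro
C=np.array([.4873,.1106]); YAW=np.radians(14.5)
def to(target=None,frame="tray"):
    """print pose in tray coords and the tool-axis shift to target (x,y,z)"""
    o=bot.get_obs(); p=np.array(o["eef_pos"]); q=o["tool_rot"]; M=Ro.from_quat([q[1],q[2],q[3],q[0]]).as_matrix()
    c,s=np.cos(YAW),np.sin(YAW); T=np.array([[c,-s,0],[s,c,0],[0,0,1]]); O=np.r_[C,0]
    print("t",round(o["t"],2),"tray",(T.T@(p-O)).round(4),"world",p.round(4),"tooly deg",np.degrees(np.arctan2(M[1,1],M[0,1])).round(2),"F",np.round(o["contact_force"],2),"w",round(o["gripper_width"],3),"g",round(o["grasp_force"],1))
    if target is not None:
        w=O+T@np.array(target) if frame=="tray" else np.array(target); print("shift",(M.T@(w-p)).round(4))
E
python3 -c "
from h import *
to([-.065,0,.26])"
```

```text
t: 1.72
eef_pos: [0.28, 0.6142, 0.3243]
tool_rot: [-0.0, 0.614, 0.789, 0.0]
contact_force: [0.3, -1.2, -0.9]
gripper_width: 0.938
grasp_force: 0.0
t 1.72 tray [-0.0746  0.5395  0.3243] world [0.28   0.6142 0.3243] tooly deg 14.18 F [ 0.29 -1.17 -0.85] w 0.938 g 0.0
shift [-0.5394  0.0126  0.0642]
```

```bash
python3 -m pendant '[[0.08,-0.02,0.001,0,-0.3],[0.08,-0.04,0.001,0,0],[0.08,-0.04,0.001,0,0],[0.08,-0.04,0.001,0,0],[0.08,-0.04,0.001,0.005,0],[0.08,-0.04,0.001,0.01,0],[0.08,-0.04,0.001,0.01,0],[0.08,-0.04,0.001,0.01,0],[0.08,-0.04,0.001,0.01,0],[0.08,-0.04,0.001,0.01,0],[0.08,-0.04,0.001,0.01,0],[0.08,-0.04,0.001,0,0]]' && python3 -c "
from h import *
to([-.065,0,.18])"
```

```text
t: 2.72
eef_pos: [0.4086, 0.1706, 0.2586]
tool_rot: [-0.0, 0.61, 0.792, -0.001]
contact_force: [0.2, 0.2, 0.5]
gripper_width: 0.938
grasp_force: 0.0
t 2.72 tray [-0.0611  0.0778  0.2586] world [0.4086 0.1706 0.2586] tooly deg 14.82 F [0.2  0.22 0.5 ] w 0.938 g 0.0
shift [-0.0777 -0.0042  0.0787]
```

```bash
python3 -m pendant '[[0.08,-0.038,-0.002,0,0],[0.08,-0.038,-0.002,0,0],[0.08,0,0,0.02,0],[0.08,0,0,0.02,0],[0.08,0,0,0.02,0],[0.08,0,0,0.018,0],[0.08,0,0,0,0]]' && python3 - <<'E'
from h import *
to([-.065,0,.18])
im,_=bot.read_camera("scene"); cv2.imwrite("pics/s1.png",cv2.resize(im[110:250,170:350],None,fx=4,fy=4))
E
```

```text
t: 3.3
eef_pos: [0.4237, 0.0977, 0.1796]
tool_rot: [-0.001, 0.61, 0.792, -0.002]
contact_force: [0.4, 0.3, 0.3]
gripper_width: 0.939
grasp_force: 0.0
t 3.3 tray [-0.0648  0.0034  0.1796] world [0.4237 0.0977 0.1796] tooly deg 14.78 F [0.39 0.27 0.3 ] w 0.939 g 0.0
shift [-0.0034 -0.0002 -0.0004]
```

View pics/s1.png

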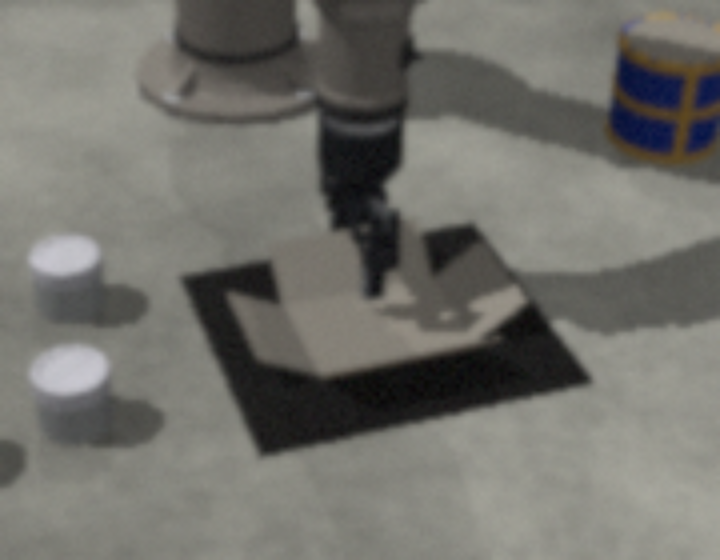

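The open fingers straddle the near wall: the outer finger is behind it and the other is at about (375,280) over the floor. Now I'll carry the edge along its arc.

```bash
python3 -m pendant '[[0.08,-0.001,0.004,0,0],[0.08,-0.001,0.004,0,0],[0.08,0,0.006,-0.005,0],[0.08,0,0.006,-0.004,0],[0.08,0,0.006,-0.003,0],[0.08,0,0.006,-0.002,0],[0.08,0,0.006,-0.0015,0],[0.08,0,0.006,-0.001,0],[0.08,0,0.006,0,0],[0.08,0,0.004,0,0],[0.08,0,0.003,0,0],[0.08,0,0.002,0,0]]' && python3 - <<'E'
from h import *
to([-.013,0,.2])
E
```

```text
t: 4.35
eef_pos: [0.4777, 0.1098, 0.1966]
tool_rot: [-0.005, 0.61, 0.792, -0.006]
contact_force: [-19.0, -3.7, 12.8]
gripper_width: 0.94
grasp_force: 9.5
t 4.35 tray [-0.0095  0.0016  0.1966] world [0.4777 0.1098 0.1966] tooly deg 14.77 F [-19.    -3.66  12.76] w 0.94 g 9.5
shift [-0.0016 -0.0035 -0.0033]
```

```bash
python3 -m pendant '[[0.08,0,-0.005,0,0],[0.08,0,-0.005,0,0],[0.07,0,0,-0.03,0],[0.07,0,0,-0.03,0],[0.07,0,0.04,0,0],[0.07,0,0.035,0,0],[0.07,-0.0015,0.02,0,0.3],[0.07,0,0,0.03,0],[0.07,0,0,0.03,0],[0.07,0,0,0.015,0],[0.07,0,0,0,0]]' && python3 - <<'E'
from h import *
to([.072,0,.185])
im,_=bot.read_camera("scene"); cv2.imwrite("pics/s2.png",cv2.resize(im[110:250,170:350],None,fx=4,fy=4))
E
```

```text
t: 5.27
eef_pos: [0.5634, 0.1312, 0.1798]
tool_rot: [-0.001, 0.612, 0.791, -0.002]
contact_force: [-0.7, 0.3, -0.5]
gripper_width: 0.814
grasp_force: 0.0
t 5.27 tray [0.0788 0.0009 0.1798] world [0.5634 0.1312 0.1798] tooly deg 14.51 F [-0.73  0.25 -0.54] w 0.814 g 0.0
shift [-0.0009 -0.0069 -0.0051]
```

View pics/s2.png

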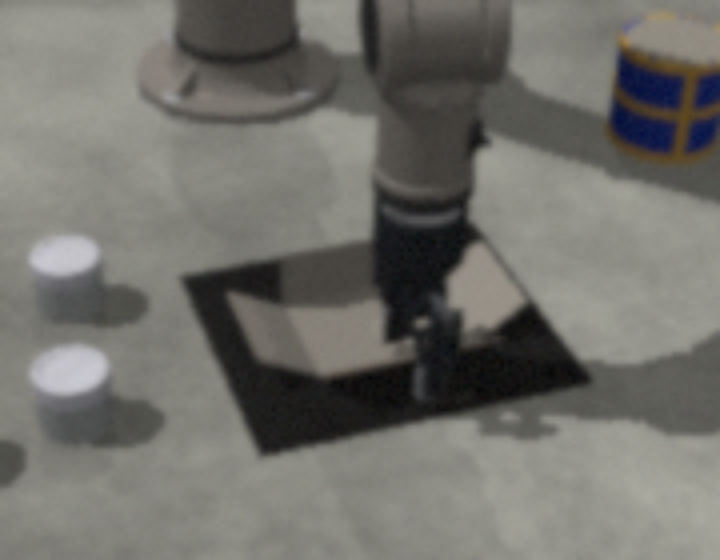

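```bash
python3 -m pendant '[[0.07,0,-0.006,0,0],[0.07,0,-0.006,0,0],[0.07,0,-0.006,-0.004,0],[0.07,0,-0.006,-0.0045,0],[0.07,0,-0.006,-0.004,0],[0.07,0,-0.006,-0.003,0],[0.07,0,-0.006,-0.002,0],[0.07,0,-0.006,-0.0015,0],[0.07,0,-0.006,-0.0005,0],[0.07,0,-0.004,0,0],[0.07,0,-0.003,0,0],[0.07,0,-0.002,0,0]]' && python3 - <<'E'
from h import *
to([.018,0,.2])
E
```

```text
t: 6.32
eef_pos: [0.5044, 0.1159, 0.2028]
tool_rot: [0.001, 0.612, 0.791, 0.001]
contact_force: [8.1, 1.3, -6.9]
gripper_width: 0.822
grasp_force: 4.6
t 6.32 tray [0.0179 0.0008 0.2028] world [0.5044 0.1159 0.2028] tooly deg 14.5 F [ 8.07  1.26 -6.88] w 0.822 g 4.6
shift [-0.0008  0.0001  0.0028]
```

```bash
python3 -m pendant '[[0.07,0,-0.002,0,0],[0.07,0,0,0,0]]'; python3 -m pendant '[[0.07,0,0.006,0,0],[0.07,0,0.006,0,0],[0.07,0,0,-0.035,0],[0.07,0,0,-0.035,0],[0,0.02,-0.028,0,0],[0,0.04,0,0,0],[0,0.04,0,0,0],[0,0.04,0,0,0],[0,0,0,0.025,0],[0,0,0,0.03,0],[0,0,0,0.03,0],[0,0,0,0,0]]' && python3 - <<'E'
from h import *
to([0,.141,.188])
c=np.load
for cn in("top",):
    im,D=bot.read_camera(cn); P=cloud(cn,D,np.ones_like(D,bool)); ang=YAW
    R2=np.array([[np.cos(ang),-np.sin(ang)],[np.sin(ang),np.cos(ang)]]); q=(P[:,:2]-C)@R2
    for nm,a,sg,o,hh in(("far",0,1,1,.053),("near",0,-1,1,.053),("left",1,1,0,.073),("right",1,-1,0,.073)):
        k=(sg*q[:,a]>hh-.02)&(sg*q[:,a]<hh+.06)&(abs(q[:,o])<.05)&(P[:,2]>.03)&(P[:,2]<.075)
        print(nm,k.sum(),"x",np.percentile(sg*q[k,a],[10,50,90]),"z",np.percentile(P[k,2],[50,95]))
E
```

```text
t: 6.48
eef_pos: [0.5039, 0.1157, 0.2031]
tool_rot: [0.002, 0.612, 0.791, 0.003]
contact_force: [10.3, 1.4, -5.8]
gripper_width: 0.821
grasp_force: 4.7
t: 7.48
eef_pos: [0.4488, 0.2458, 0.183]
tool_rot: [-0.001, 0.612, 0.791, -0.005]
contact_force: [-0.1, -0.5, 0.4]
gripper_width: -0.001
grasp_force: 0.0
t 7.48 tray [-0.0034  0.1406  0.183 ] world [0.4488 0.2458 0.183 ] tooly deg 14.56 F [-0.14 -0.52  0.36] w -0.001 g 0.0
shift [ 0.0004  0.0034 -0.005 ]
far 68 x [0.04800785 0.04917269 0.05161042] z [0.05744669 0.06465597]
near 54 x [0.05158794 0.05388913 0.05486378] z [0.05859459 0.06526094]
left 40 x [0.06286619 0.10645283 0.11348935] z [0.03348805 0.05817509]
right 76 x [0.07044082 0.11889563 0.12417661] z [0.03291684 0.05370881]
```

```bash
python3 -m pendant '[[0,-0.007,0.003,0,0],[0,-0.006,0,-0.006,0],[0,-0.006,0,-0.006,0],[0,-0.006,0,-0.004,0],[0,-0.006,0,-0.003,0],[0,-0.006,0,-0.002,0],[0,-0.006,0,-0.0015,0],[0,-0.006,0,-0.001,0],[0,-0.005,0,0,0],[0,-0.003,0,0,0],[0,-0.003,0,0,0],[0,0,0,0,0]]' && python3 - <<'E'
from h import *
to([0,.084,.2])
E
```

```text
t: 8.53
eef_pos: [0.4684, 0.1921, 0.2113]
tool_rot: [-0.002, 0.611, 0.791, 0.001]
contact_force: [-4.1, 10.2, 5.2]
gripper_width: 0.001
grasp_force: 5.4
t 8.53 tray [0.0021 0.0836 0.2113] world [0.4684 0.1921 0.2113] tooly deg 14.65 F [-4.06 10.23  5.15] w 0.001 g 5.4
shift [ 0.0003 -0.0021  0.0114]
```

```bash
python3 -m pendant '[[0,-0.002,0,0,0],[0,0,0,0,0]]'; python3 -m pendant '[[0,0.006,0,0,0],[0,0.006,0,-0.01,0],[0,0,0,-0.03,0],[0,-0.02,0,-0.02,0],[0,-0.04,0,0,0],[0,-0.04,0,0,0],[0,-0.04,0,0,0],[0,-0.04,0,0,0],[0,-0.04,0,0,0],[0,-0.025,0,0.02,0],[0,0,0,0.03,0],[0,0,0,0.035,0]]' && python3 -m pendant '[[0,0,0,0,0]]' && python3 - <<'E'
from h import *
to([0,-.147,.183])
E
```

```text
t: 8.7
eef_pos: [0.4685, 0.1917, 0.2114]
tool_rot: [-0.002, 0.611, 0.792, 0.002]
contact_force: [-4.1, 14.0, 5.1]
gripper_width: -0.001
grasp_force: 7.7
t: 9.7
eef_pos: [0.5289, -0.0414, 0.1871]
tool_rot: [0.002, 0.614, 0.789, 0.001]
contact_force: [0.4, 0.7, -1.0]
gripper_width: 0.001
grasp_force: 0.0
t: 9.78
eef_pos: [0.5252, -0.0391, 0.1815]
tool_rot: [-0.003, 0.613, 0.79, -0.003]
contact_force: [-1.2, 0.9, -0.6]
gripper_width: -0.001
grasp_force: 0.0
t 9.78 tray [-0.0008 -0.1545  0.1815] world [ 0.5252 -0.0391  0.1815] tooly deg 14.39 F [-1.18  0.95 -0.59] w -0.001 g 0.0
shift [ 0.0075  0.0008 -0.0015]
```

```bash
python3 -m pendant '[[0,0.008,0,0,0],[0,0.008,0,0,0],[0,0.006,0,-0.007,0],[0,0.006,0,-0.0065,0],[0,0.006,0,-0.005,0],[0,0.006,0,-0.004,0],[0,0.006,0,-0.003,0],[0,0.006,0,-0.002,0],[0,0.006,0,-0.0015,0],[0,0.006,0,-0.0005,0],[0,0.005,0,0,0],[0,0.004,0,0,0]]' &&  python3 -m pendant '[[0,0.001,0,0,0],[0,0,0,0,0]]' && python3 - <<'E'
from h import *
to([0,-.084,.2])
E
```

```text
t: 10.78
eef_pos: [0.5097, 0.0314, 0.2156]
tool_rot: [0.001, 0.612, 0.791, -0.001]
contact_force: [3.6, -15.2, -0.0]
gripper_width: -0.003
grasp_force: 7.6
t: 10.95
eef_pos: [0.5097, 0.0313, 0.2156]
tool_rot: [0.001, 0.613, 0.79, -0.001]
contact_force: [2.1, -8.0, 0.9]
gripper_width: 0.001
grasp_force: 4.2
t 10.95 tray [ 0.0018 -0.0824  0.2156] world [0.5097 0.0313 0.2156] tooly deg 14.36 F [ 2.13 -7.97  0.93] w 0.001 g 4.2
shift [-0.0015 -0.0018  0.0156]
```

```bash
python3 -m pendant '[[0,-0.008,0,0,0],[0,-0.01,0,-0.03,0],[0.085,-0.02,0,-0.04,-6],[0.085,0,0,-0.02,-7],[0.085,0,0,0,-7],[0.085,0,0,0,-7],[0.085,0,0,0,-7],[0.085,0,0,0,-7],[0.085,0,0,0,-7],[0.085,0,0,0,-7],[0.085,0,0,0,-7],[0.085,0,0,0,-7]]' && python3 -m pendant '[[0.085,0,0,0,-7],[0.085,0,0,0,-7],[0.085,0,0,0,-7]]' && python3 - <<'E'
from h import *
np.set_printoptions(precision=4,suppress=True)
im,D=bot.read_camera("top"); cv2.imwrite("pics/t3.png",cv2.resize(im[130:260,200:420],None,fx=3.5,fy=3.5))
for cn in ("top","scene"):
    if cn=="scene": im,D=bot.read_camera(cn)
    for x in bot.trace("tin_a",cn):
        m=x["mask"]; P=cloud(cn,D,m); k=P[:,2]>.048
        if k.sum()<20: continue
        (c,r)=cv2.minEnclosingCircle(P[k][:,:2].astype(np.float32))
        mid=(np.percentile(P[k],3,0)+np.percentile(P[k],97,0))/2
        print(cn,round(x["score"],2),np.array(x["at"]),"mid",mid[:2],"circ",np.array(c),r,"color",im[m].mean(0).round())
to([.594,-.149,.29],"world")
E
```

```text
t: 11.95
eef_pos: [0.5182, -0.002, 0.3025]
tool_rot: [-0.001, 0.054, 0.999, 0.0]
contact_force: [-0.5, -0.3, -0.4]
gripper_width: 0.993
grasp_force: 0.0
t: 12.2
eef_pos: [0.5182, -0.002, 0.3025]
tool_rot: [-0.001, -0.129, 0.992, 0.0]
contact_force: [0.1, -0.2, -0.6]
gripper_width: 1.0
grasp_force: 0.0
top 0.91 [384.9 193.4] mid [ 0.5352 -0.3295] circ [ 0.5354 -0.3308] 0.031996291130781174 color [140. 137. 136.]
top 0.88 [334.4 176.9] mid [ 0.5955 -0.1514] circ [ 0.5953 -0.1512] 0.03188265860080719 color [142. 138. 138.]
top 0.85 [365.2 164.3] mid [ 0.637  -0.2585] circ [ 0.6378 -0.2596] 0.03194279223680496 color [42. 94. 30.]
top 0.66 [340.5 226.2] mid [ 0.4346 -0.1663] circ [ 0.433  -0.1661] 0.031565237790346146 color [158. 153. 153.]
scene 0.94 [151.5 220.2] mid [ 0.6406 -0.2574] circ [ 0.6398 -0.258 ] 0.034364186227321625 color [57. 96. 48.]
scene 0.78 [136.6 199.7] mid [ 0.5412 -0.3282] circ [ 0.5397 -0.3301] 0.03305821493268013 color [131. 128. 128.]
scene 0.63 [187.9 180.5] mid [ 0.4371 -0.1649] circ [ 0.4357 -0.1669] 0.0324430987238884 color [134. 131. 131.]
scene 0.55 [185.9 207. ] mid [ 0.5986 -0.1502] circ [ 0.5974 -0.1517] 0.03384305164217949 color [138. 135. 135.]
t 12.4 tray [ 0.0018 -0.1169  0.3027] world [ 0.5184 -0.0022  0.3027] tooly deg 104.25 F [-0.51 -0.27  0.22] w 0.995 g 0.0
shift [-0.0372 -0.1609  0.0126]
```

View pics/t3.png

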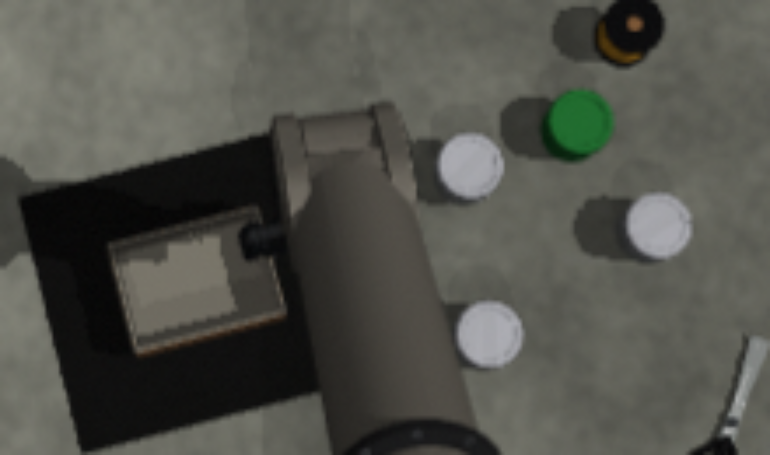

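All four walls show upright. The white tins are in this crop at (470,165), (658,226) and (489,335), with the green one at (580,122). I'll grasp the tin at (0.597, -0.151) first.

```bash
python3 -m pendant '[[0.085,-0.01,-0.04,0,0],[0.085,-0.01,-0.04,0,0],[0.085,-0.01,-0.04,0,0],[0.085,-0.0096,-0.0436,0,0],[0.085,0,0,0.03,0],[0.085,0,0,0,0]]' 35 && python3 - <<'E'
from h import *
to([.597,-.151,.178],"world")
E
```

```text
t: 12.9
eef_pos: [0.5953, -0.1508, 0.269]
tool_rot: [-0.003, -0.122, 0.993, 0.0]
contact_force: [-0.4, 1.1, -0.7]
gripper_width: 0.993
grasp_force: 0.0
t 12.9 tray [ 0.0391 -0.2801  0.269 ] world [ 0.5953 -0.1508  0.269 ] tooly deg 104.03 F [-0.44  1.07 -0.67] w 0.993 g 0.0
shift [-0.0021 -0.0007  0.091 ]
```

```bash
python3 -m pendant '[[0.085,-0.002,-0.001,0.03,0],[0.085,0,0,0.03,0],[0.085,0,0,0.02,0],[0.085,0,0,0.011,0],[0.055,0,0,0,0],[0.055,0,0,0,0],[0.055,0,0,0,0],[0.055,0,0,0,0],[0.055,0,0,0,0],[0.055,0,0,0,0]]' 35 && python3 -c "
from h import *
to([.597,-.151,.178],'world')"
```

```text
t: 13.73
eef_pos: [0.5989, -0.1482, 0.183]
tool_rot: [0.001, -0.126, 0.992, -0.0]
contact_force: [-1.2, 0.9, 3.2]
gripper_width: 0.724
grasp_force: 41.2
t 13.73 tray [ 0.0432 -0.2785  0.183 ] world [ 0.5989 -0.1482  0.183 ] tooly deg 104.48 F [-1.21  0.9   3.21] w 0.724 g 41.2
shift [ 0.0025 -0.0022  0.005 ]
```

```bash
python3 -m pendant '[[0.055,0,0,-0.006,0],[0.055,0,0,-0.008,0],[0.055,0,0,-0.008,0],[0.055,0,0,-0.006,0],[0.055,0,0,0,0],[0.055,0,0,0,0]]' && for i in 1 2 3; do python3 -m pendant '[[0.055,0,0,0,0]]' | grep -E "contact|grasp|eef"; done
```

```text
t: 14.23
eef_pos: [0.5988, -0.1485, 0.2106]
tool_rot: [0.001, -0.126, 0.992, -0.0]
contact_force: [-0.8, 0.6, -4.9]
gripper_width: 0.72
grasp_force: 40.7
eef_pos: [0.5985, -0.1483, 0.2099]
contact_force: [-0.4, 0.7, -5.2]
grasp_force: 40.7
eef_pos: [0.5984, -0.1483, 0.2096]
contact_force: [0.8, -1.1, -5.2]
grasp_force: 40.7
eef_pos: [0.5984, -0.1483, 0.2095]
contact_force: [-0.2, -0.5, -4.8]
grasp_force: 40.7
```

About 5 N of extra load means roughly 0.5 kg, so this is the full tin. I'll raise it and carry it over the tray.

```bash
python3 -m pendant '[[0.055,0,0,-0.015,0],[0.055,0,0,-0.03,0],[0.055,0,0.01,-0.03,0],[0.055,0.005,0.03,0,0],[0.055,0.007,0.036,0,0],[0.055,0.007,0.036,0,0],[0.055,0.007,0.036,0,0],[0.055,0.007,0.036,0,0],[0.055,0.007,0.036,0,0],[0.055,0.003,0.03,0,0],[0.055,0,0.02,0,0],[0.055,0,0.008,0,0]]' && python3 -m pendant '[[0.055,0,0,0,0],[0.055,0,0,0,0]]' && python3 - <<'E'
from h import *
to([0,0,.19])
im,_=bot.read_camera("scene"); cv2.imwrite("pics/s4.png",cv2.resize(im[90:250,110:330],None,fx=3.5,fy=3.5))
E
```

```text
t: 15.48
eef_pos: [0.4861, 0.1137, 0.2849]
tool_rot: [-0.0, -0.129, 0.992, 0.001]
contact_force: [-0.4, -0.2, -4.3]
gripper_width: 0.719
grasp_force: 44.2
t: 15.65
eef_pos: [0.4877, 0.1093, 0.2849]
tool_rot: [0.0, -0.126, 0.992, -0.0]
contact_force: [0.3, -0.3, -5.4]
gripper_width: 0.718
grasp_force: 44.2
t 15.65 tray [ 1.000e-04 -1.400e-03  2.849e-01] world [0.4877 0.1093 0.2849] tooly deg 104.49 F [ 0.34 -0.26 -5.41] w 0.718 g 44.2
shift [0.0001 0.0014 0.0949]
```

View pics/s4.png

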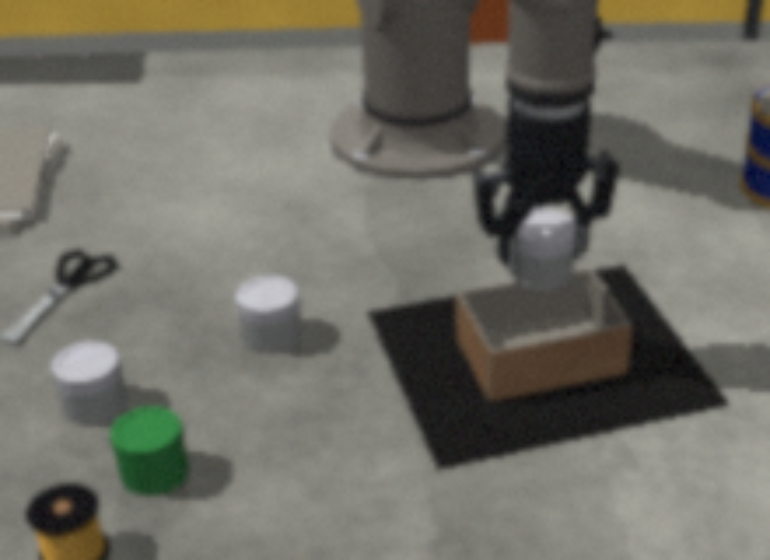

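```bash
python3 - <<'E'
from h import *
im,D=bot.read_camera("scene"); K,d,R,t=cam("scene")
m=np.zeros(D.shape,bool); m[140:185,240:295]=True
P=cloud("scene",D,m); v,u=np.nonzero(m&(D>0)); col=im[v,u].astype(int)
k=(abs(P[:,:2]-[.4877,.1093]).max(1)<.045)&(P[:,2]>.08)&(P[:,2]<.2)&(col.min(1)>95)
Q=P[k]; print(k.sum(),Q.min(0),Q.max(0))
for a in range(8): 
    s=Q[abs(Q[:,1]-.109)<.02]; s=s[np.argsort(s[:,0])]
print("profile x,z"); 
for lo in np.arange(.45,.53,.008):
    z=s[(s[:,0]>=lo)&(s[:,0]<lo+.008)]
    if len(z): print(round(lo,3),len(z),np.percentile(z[:,2],[5,50,95]).round(4))
E
```

```text
170 [0.45769082 0.0648735  0.10499953] [0.51997195 0.15426684 0.19549325]
profile x,z
0.45 1 [0.155 0.155 0.155]
0.458 12 [0.1552 0.156  0.158 ]
0.466 15 [0.1533 0.1557 0.1574]
0.474 14 [0.1541 0.156  0.1579]
0.482 18 [0.1546 0.1556 0.1575]
0.49 16 [0.1534 0.1557 0.164 ]
0.498 15 [0.152  0.1554 0.1598]
0.506 25 [0.145  0.1547 0.1581]
0.514 22 [0.141  0.1507 0.1577]
```

The lid is level at z = 0.156, so the tin is upright with its bottom 0.184 m below the TCP. I'll lower it to the floor.

```bash
python3 -m pendant '[[0.055,0,0.001,0.02,0],[0.055,0,0,0.025,0],[0.055,0,0,0.02,0],[0.055,0,0,0.015,0],[0.055,0,0,0.008,0],[0.055,0,0,0.003,0],[0.055,0,0,0,0]]' && python3 -m pendant '[[0.055,0,0,0.0015,0],[0.055,0,0,0.0015,0],[0.055,0,0,0,0]]'
```

```text
t: 16.33
eef_pos: [0.4875, 0.1101, 0.1937]
tool_rot: [-0.0, -0.125, 0.992, -0.0]
contact_force: [0.6, 0.7, -5.2]
gripper_width: 0.725
grasp_force: 44.1
t: 16.58
eef_pos: [0.4875, 0.111, 0.1915]
tool_rot: [0.001, -0.126, 0.992, 0.0]
contact_force: [-0.1, -0.5, -4.5]
gripper_width: 0.721
grasp_force: 44.1
```

```bash
python3 -m pendant '[[0.055,0,0,0.0015,0],[0.055,0,0,0,0]]'; python3 -m pendant '[[0.055,0,0,0.0015,0],[0.055,0,0,0,0]]'
```

```text
t: 16.75
eef_pos: [0.4872, 0.1111, 0.1897]
tool_rot: [0.0, -0.126, 0.992, 0.0]
contact_force: [-0.1, 0.7, -5.2]
gripper_width: 0.726
grasp_force: 44.1
t: 16.92
eef_pos: [0.4873, 0.1111, 0.188]
tool_rot: [0.0, -0.126, 0.992, 0.0]
contact_force: [0.1, -0.1, -4.3]
gripper_width: 0.721
grasp_force: 44.4
```

```bash
python3 -m pendant '[[0.055,0,0,0.0015,0],[0.055,0,0,0,0]]'; python3 -m pendant '[[0.055,0,0,0.0015,0],[0.055,0,0,0,0]]'
```

```text
t: 17.08
eef_pos: [0.4873, 0.1111, 0.1879]
tool_rot: [0.0, -0.126, 0.992, -0.0]
contact_force: [-5.7, -0.6, 16.2]
gripper_width: 0.719
grasp_force: 46.1
t: 17.25
eef_pos: [0.4873, 0.1111, 0.1878]
tool_rot: [0.0, -0.126, 0.992, -0.0]
contact_force: [-11.7, -2.2, 34.9]
gripper_width: 0.724
grasp_force: 48.0
```

```bash
python3 -m pendant '[[0.055,0,0,-0.002,0],[0.055,0,0,0,0]]'; python3 -m pendant '[[0.066,0,0,0,0],[0.07,0,0,0,0],[0.078,0,0,0,0],[0.08,0,0,0,0],[0.08,0,0,0,0]]'; python3 -m pendant '[[0.08,0,0,-0.01,0],[0.08,0,0,-0.02,0],[0.08,0,0,-0.03,0],[0.08,0,0,-0.04,0],[0.08,0,0,-0.04,0],[0.08,0,0.04,-0.03,0],[0.08,0,0.04,0,0],[0.08,0,0.04,0,0],[0.08,0,0.04,0,0],[0.08,0,0.04,0,0],[0.08,0,0.04,0,0],[0.08,0,0,0,0]]' && python3 - <<'E'
from h import *
np.set_printoptions(precision=4,suppress=True)
im,D=bot.read_camera("top"); cv2.imwrite("pics/t5.png",cv2.resize(im[130:260,200:420],None,fx=3.5,fy=3.5))
for x in bot.trace("tin_a","top"):
    P=cloud("top",D,x["mask"]); k=P[:,2]>.048; c,r=cv2.minEnclosingCircle(P[k][:,:2].astype(np.float32)); print(x["score"],np.array(c),r,np.percentile(P[k,2],[5,50,95]))
ang=YAW;R2=np.array([[np.cos(ang),-np.sin(ang)],[np.sin(ang),np.cos(ang)]])
for cn in("top","scene"):
    if cn=="scene": im,D=bot.read_camera(cn); cv2.imwrite("pics/s5.png",cv2.resize(im[110:260,110:330],None,fx=3.5,fy=3.5))
    P=cloud(cn,D,np.ones_like(D,bool)); q=(P[:,:2]-C)@R2
    for nm,a,sg,o,hh in(("far",0,1,1,.053),("near",0,-1,1,.053),("left",1,1,0,.073),("right",1,-1,0,.073)):
        for zl,zh in((.015,.04),(.052,.075)):
            k=(sg*q[:,a]>hh-.013)&(sg*q[:,a]<hh+.03)&(abs(q[:,o])<.04)&(P[:,2]>zl)&(P[:,2]<zh)
            if k.sum()>3: print(cn,nm,zl,k.sum(),np.percentile(sg*q[k,a],[10,50,90]))
E
```

```text
t: 17.42
eef_pos: [0.4875, 0.1112, 0.1879]
tool_rot: [0.001, -0.126, 0.992, 0.0]
contact_force: [-3.9, -0.5, 15.5]
gripper_width: 0.722
grasp_force: 46.1
t: 17.83
eef_pos: [0.4872, 0.111, 0.1868]
tool_rot: [-0.0, -0.126, 0.992, -0.0]
contact_force: [0.3, 0.0, -0.5]
gripper_width: 0.938
grasp_force: 0.0
t: 18.83
eef_pos: [0.4249, 0.3452, 0.3532]
tool_rot: [0.0, -0.132, 0.991, 0.003]
contact_force: [0.0, 1.4, -0.1]
gripper_width: 0.937
grasp_force: 0.0
0.87 [ 0.5352 -0.3301] 0.0309878122061491 [0.0492 0.0537 0.0601]
0.75 [0.4842 0.1087] 0.032041698694229126 [0.0523 0.059  0.0655]
0.65 [ 0.4329 -0.1657] 0.031855665147304535 [0.0494 0.0545 0.0604]
0.56 [ 0.6374 -0.2603] 0.033103037625551224 [0.0492 0.0541 0.0605]
top far 0.015 27 [0.0482 0.0487 0.0492]
top far 0.052 34 [0.0483 0.0494 0.0516]
top near 0.015 17 [0.0543 0.0547 0.0551]
top near 0.052 30 [0.0516 0.0532 0.0545]
top left 0.015 6 [0.0692 0.0693 0.0696]
top left 0.052 27 [0.0696 0.071  0.0724]
top right 0.015 11 [0.0703 0.0706 0.0708]
top right 0.052 29 [0.0706 0.0721 0.0736]
scene far 0.015 123 [0.0509 0.053  0.0548]
scene far 0.052 67 [0.05   0.053  0.0555]
scene near 0.015 34 [0.0478 0.0506 0.0532]
scene near 0.052 53 [0.0471 0.0506 0.0531]
scene left 0.015 32 [0.068  0.0692 0.0702]
scene left 0.052 35 [0.0682 0.0693 0.071 ]
scene right 0.015 41 [0.0731 0.074  0.0746]
scene right 0.052 32 [0.071  0.0737 0.0741]
```

View pics/t5.png

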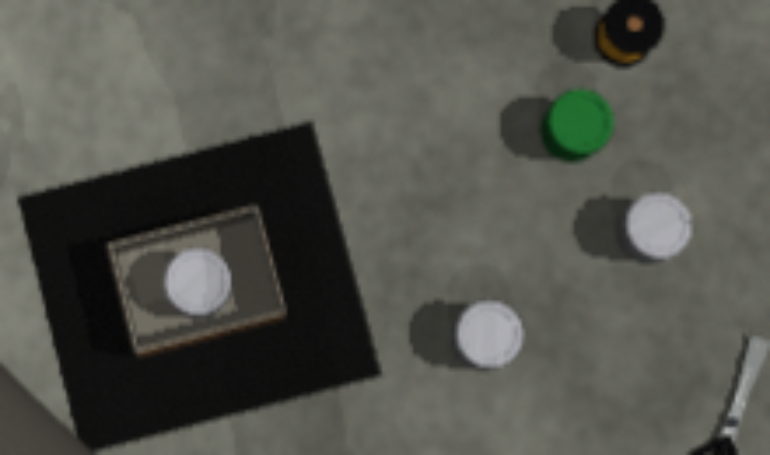

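View pics/s5.png

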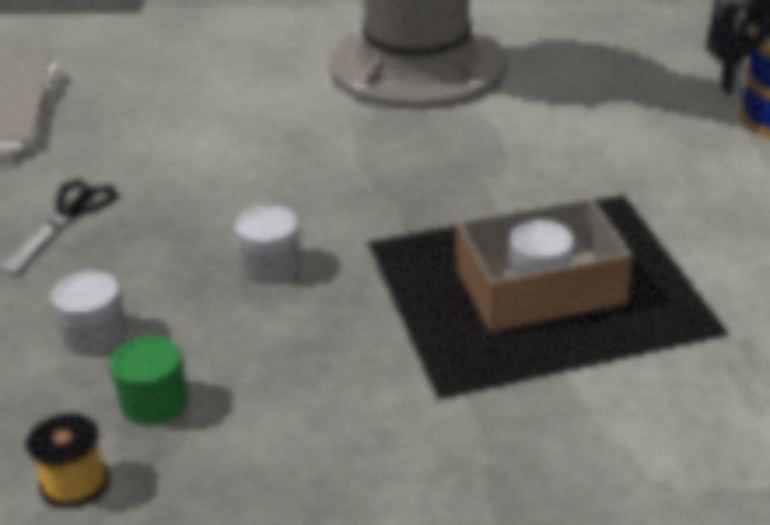

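Both views show the four walls upright and the tin standing on the tray floor with its lid at z ≈ 0.059, as expected. The other two tins, the spool and the scissors are where they were, so I'll hand in.

```bash
python3 -c "
from station import bot
print(bot.hand_in())"
```

```text
the job is handed in; nothing more can be done
None
```

I folded all four walls up to their stops, set the full tin (about 0.5 kg, the first one I lifted) upright on the tray floor, touched nothing else, and handed the job in at about 19 s.

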